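Lock the mill wheel with its hairpin clip

TASK

Put the hand mill back together after washing up: lower the loose grinding wheel onto the upright spindle until it lies flat on the drum, then slide the straight leg of the hairpin clip through the spindle's cross-hole, above the wheel, until the bowed leg snaps round the shank and the clip's stop plate is up against it. The mill head slides away a little before it holds, so press on until you feel the plate stop, but gently: no more than 25 N there, nor under the wheel. Let go and leave the other things where they are.

Things in the scene. Friction and masses are not known exactly. Their poses are not given: they have to be found in the camera images.
- mill: foot of a hand mill: dark steel disc 128 mm in diameter and 11 mm thick, fixed to the worktop; origin at the centre of its underside, x along the cross-hole, z up
- mill_head: grey drum 96 mm wide, flat top 40 mm above the worktop, with the upright steel spindle in its middle: shank 20 mm thick, tapered tip at 94 mm. Origin on the spindle axis at worktop height; x along the cross-hole, z up. The head slides on its foot along x with about 3 N of drag, up to 25 mm from where it stands, then stops dead; across it gives 0.25 mm per newton; it neither turns nor sinks
- spindle_hole (a point): middle of the spindle's cross-hole, 72 mm above the worktop; moves with the head. The hole runs along this point's x axis right through the shank, 7 mm wide and 7 mm high with wider bevelled mouths; both ends are alike. A thin dark line across the spindle's flat top runs the same way as the hole
- wheel: loose dark steel grinding wheel: disc 56 mm in diameter and 18 mm thick with a hub 32 mm in diameter on top, 24 mm high in all, bore 23 mm right through, 0.2 kg; origin at the centre of its underside, z up. Home, its disc lies flat on the drum's top, 40 mm above the worktop
- clip: loose steel hairpin clip, lying flat, 0.055 kg. Black grip block 26 mm long (x), 20 mm wide (y), 14 mm high, its centre at x = 0, y = +4 mm, z = 0; origin 7 mm above the worktop as it lies. A straight leg of 5 mm wire runs along +x (y = z = 0) to a tip at x = 87 mm, carrying the stop plate; the sprung bowed leg runs beside it at +y
- clip_seat (a point): point on the clip's straight leg, 54 mm from the clip's origin along x, beside the middle of the bow; fully home, it lies at the middle of the cross-hole
- clip_leg (a joint): sprung bowed leg of the clip (5 mm wire at +y, flared tip at x = 78 mm): rad, 0 relaxed, grows as it bends away from the straight leg. As the straight leg slides into the hole it rides over the outside of the shank, bent about 0.05, and relaxes to under 0.03 as the bow clasps the shank. That takes 5 to 9 N along the leg, more than moves the head; then the plate stops it dead
- mug: bystander: grey and green mug, 82 x 119 x 100 mm, loose
- pepper_mill: bystander: clear pepper mill, 42 mm diameter, 114 mm tall, loose
- timer: bystander: round kitchen timer, 61 mm diameter, 54 mm tall, loose
- strainer: bystander: flat round steel sink strainer, 80 mm diameter, 20 mm tall, loose
- scrub_pad: bystander: small nylon scrub pad, 44 x 58 x 18 mm, loose
- capsule_b: bystander: green coffee capsule, 56 mm diameter, 30 mm tall, loose
- clip_stop: stop plate on the clip's straight leg, part of the clip: 4 mm thick (x), 10.5 mm wide, 14 mm high, too big for the hole; origin on the leg, 43 mm from the clip's origin along x (its front face at 45 mm). Fully home, the front face touches the shank
Not all that is in view belongs to the job. Leave any purple look-alike of the wheel alone.

How it is judged:
By the outcome, as a careful person would: the job done as asked, in the order asked, and still so for the second after the job is handed in, with the robot touching nothing.
It also fails if it takes over 72 s, if anything falls off the work surface, if the arm or the gripper's body presses on something with over 40 N, if the wrist force passes 120 N, or if a joint passes its speed limit or range.

ROBOT

A 6-joint arm with a two-finger parallel gripper is mounted at the origin on a cart in front of the work surface, level with it; the furniture and walls round the work are solid. World frame = base frame: x ahead of the robot, y to its left, z up, the work surface at z = 0. Lengths are in mm, angles in rad, forces in N, time in s.
With the tool pointing down it reaches from about 275 to 750 mm from the base axis. Payload 10.2 kg.
Tool frame: the origin (TCP) lies at the very end of the fingers, on their centre line; the grasp point (between the pads) lies 19 mm behind it; z points along the fingers, y is the line along which they close (so a half turn about z gives the same grasp; the last joint's range is limited). The gripper opens to 85 mm and grips with 20 to 120 N. Pads are 22 mm wide; open, the fingers measure 114 mm over their backs; the gripper's body (76 mm by 85 mm) begins 54 mm behind the grasp point. The pads swing forward as they close: fully open they stand 13 mm farther back than shut.
Start: joints at [0.898, 0.313, 1.498, -0, 1.331, -0.223], TCP at [228.275, 472.781, 231.294] pointing down, gripper open.
Joint ranges: [-2.94, 2.94], [-0.97, 2.17], [0.19, 2.56], [-1.23, 4.37], [0.02, 3.11], [-2.88, 2.88]. Speed limits (rad/s): [2.39, 2.39, 3.01, 3.14, 3.14, 3.14].

INTERFACE

Orientations are given as a unit quaternion [w, x, y, z].
In Python, from rig import * gives the robot as it stands. The module is installed in compiled form; this text tells all that it offers.
- The arm moves only by the shell command python3 -m crank 'ROWS' [FORCE]. ROWS is JSON, a list that holds one entry, the list of rows, each a list of 7 numbers: the shift along the tool's x, y, z in units of 25 mm (1.0 is 25 mm), then the turn, a rotation vector about the tool's x, y, z in units of 8 degrees (1.0 is 8 degrees), then the finger opening in mm, from 0 to 85.4. A call has exactly 8 rows; each row shifts and turns the commanded pose from where the row before left it, along the tool's axes as they then stand; what a row does not reach is not made up. A row lasts 1/10 s, in which the tool goes at most 50 mm and 8.59 degrees, less where a joint would pass 70% of its speed; a pose out of reach is approached as far as the arm can. A call is refused whole if a number of a shift passes 1 or a number of a turn 1, either way. A call with a gripper value outside its range is refused whole. The fingers move at their own pace and stop on an object; FORCE is the grip in N (left out, the last holds). Time passes only in rows, so rows that do not move let the fingers close, or fill a call up. It gives the time, the measured TCP pose, the force, the opening and the grip force at its end, in the units of the state.
- sense(): the state, without advancing time (a new reading comes with each control period).
- capture(name): name is "scene" or "side" or "wrist"; returns the picture (420x560x3 uint8, blue, green, red); there is no depth.
- camera_model(name): a dict with "fx", "fy", "cx", "cy" (pixels), "k1" (the pictures are not rectified: a ray, as slopes to the right and down, at radius r is drawn at 1 + k1 r^2 times it, then the intrinsics apply), "world_from_camera" (4x4, takes a point from camera to world coordinates); the wrist camera has in their place "T_tool_cam" (4x4, takes a point from camera to tool coordinates, whose origin is the TCP and whose axes are the flange's). Camera axes: x right, y up, looking along -z (the intrinsics and any distortion apply to the point x, -y, -z); pixel columns grow to the right and rows downward; lengths in mm; the calibration is good to about 2 mm. A picture is of the moment at which its call begins: read the wrist's pose just before it. camera_model takes no time and is no camera call.
- finish_job(): hands the job in; it is judged then, once.
The state is a dict: "time_s": time; "joints": joint angles; "dq": joint speeds; "tau": joint torques, N m; "eef_pos": TCP position; "ee_rot": TCP orientation; "force": force on the tool from outside, world axes, zero at the start; "wrist_torque": the same for the moment, N m; "grip_width": opening from 0.0 (shut) to 1.0 (fully open); "grip_force": force on a finger pad.
Only numpy, scipy, OpenCV 4.12 (cv2) and the standard library are available. Lean on these libraries where they do the work, as an engineer would, in place of code of your own. Each camera call takes 0.05 s, during which the arm holds its last target. There are 200 camera calls.

## Working session

There is one attempt and no reset: what is moved stays moved. The work goes in short steps, Python scripts to look and compute and a shell command to move; the robot and the scene stay as the last step left them, time stands still between calls to the robot, and variables do not carry over. Pictures are saved under pics/ and viewed, at most 10 in all, crops included, and the job is handed in when it is done.

```bash
mkdir -p pics; python3 - <<'E'
from rig import *
import cv2,numpy as np
s=sense();print({k:np.round(v,3).tolist() for k,v in s.items()})
for n in("scene","side","wrist"):
    im=capture(n);cv2.imwrite(f"pics/{n}0.png",im)
    m=camera_model(n);print(n,{k:np.round(v,3).tolist() for k,v in m.items()})
a=cv2.imread("pics/scene0.png");cv2.imwrite("pics/w.png",cv2.imread("pics/wrist0.png"))
E
```

```text
{'time_s': 0.0, 'joints': [0.898, 0.313, 1.498, -0.0, 1.331, -0.223], 'dq': [0.002, -0.0, 0.0, -0.001, -0.0, -0.002], 'tau': [-0.001, -41.227, -25.974, -0.0, 0.004, -0.0], 'eef_pos': [228.1, 472.569, 230.731], 'ee_rot': [-0.0, 0.223, 0.975, -0.001], 'force': [-0.241, -0.227, 0.376], 'wrist_torque': [-0.049, -0.035, 0.07], 'grip_force': 0.0, 'grip_width': 1.001}
scene {'fx': 543.56, 'fy': 543.56, 'cx': 283.502, 'cy': 207.834, 'k1': -0.194, 'world_from_camera': [[-0.875, 0.407, -0.261, 255.071], [-0.484, -0.75, 0.452, 422.012], [-0.012, 0.522, 0.853, 956.185], [0.0, 0.0, 0.0, 1.0]]}
side {'fx': 403.03, 'fy': 403.03, 'cx': 278.518, 'cy': 210.688, 'k1': 0.04, 'world_from_camera': [[-0.975, 0.123, -0.183, 373.086], [-0.22, -0.606, 0.764, 619.548], [-0.017, 0.786, 0.618, 612.619], [0.0, 0.0, 0.0, 1.0]]}
wrist {'fx': 320.169, 'fy': 320.169, 'cx': 280.992, 'cy': 211.191, 'k1': -0.019, 'T_tool_cam': [[-0.001, 0.944, 0.33, 85.539], [1.0, 0.001, 0.0, 0.124], [0.0, 0.33, -0.944, -143.698], [0.0, 0.0, 0.0, 1.0]]}
```

View pics/scene0.png

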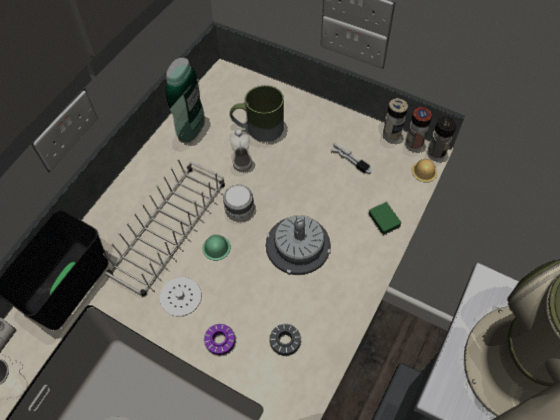

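View pics/side0.png

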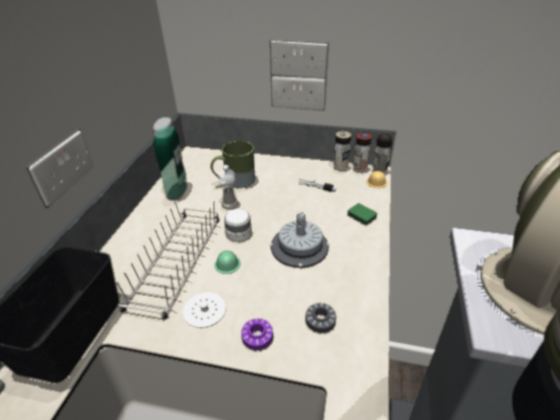

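The scene view shows the loose dark wheel at (285,339), the purple look-alike at (220,339), the mill at (299,240), and the clip at (352,158) with its black grip block at (364,166). Next I'll enlarge these spots.

```bash
cat > h.py <<'E'
import numpy as np,cv2
from rig import *
from scipy.spatial.transform import Rotation as R
def Tt(s):
    q=s["ee_rot"];T=np.eye(4);T[:3,:3]=R.from_quat([q[1],q[2],q[3],q[0]]).as_matrix();T[:3,3]=s["eef_pos"];return T
def cam(n,s=None):
    m=camera_model(n)
    T=np.array(m["world_from_camera"]) if n!="wrist" else Tt(s)@np.array(m["T_tool_cam"])
    return m,T
def ray(n,uv,s=None):
    m,T=cam(n,s);d=(np.array(uv,float)-[m["cx"],m["cy"]])/[m["fx"],m["fy"]]
    p=d.copy()
    for _ in range(20):p=d/(1+m["k1"]*(p@p))
    v=T[:3,:3]@[p[0],-p[1],-1];return T[:3,3],v/np.linalg.norm(v)
def plane(n,uv,z,s=None):
    o,v=ray(n,uv,s);return o+v*(z-o[2])/v[2]
def proj(n,P,s=None):
    m,T=cam(n,s);p=np.linalg.inv(T)@np.append(P,1);a=np.array([p[0],-p[1]])/-p[2]
    return a*(1+m["k1"]*(a@a))*[m["fx"],m["fy"]]+[m["cx"],m["cy"]]
def rays(L):
    A=np.zeros((3,3));b=np.zeros(3)
    for o,v in L:
        M=np.eye(3)-np.outer(v,v);A+=M;b+=M@o
    return np.linalg.solve(A,b)
def delta(s,P,yaw=None):
    "rows-unit shift in tool axes to put TCP at P; and yaw of tool y axis"
    T=Tt(s);return T[:3,:3].T@(np.array(P)-T[:3,3])/25
E
python3 - <<'E'
from h import *
a=cv2.imread("pics/scene0.png");b=cv2.imread("pics/side0.png")
def crop(im,u,v,w=45,h=34,k=4.4): return cv2.resize(im[v-h:v+h,u-w:u+w],(400,300),interpolation=cv2.INTER_CUBIC)
cv2.imwrite("pics/c1.png",np.vstack([np.hstack([crop(a,285,335),crop(a,352,160)]),np.hstack([crop(a,299,235),crop(b,320,318)])]))
for n,uv,z in[("scene",(285,337),24),("side",(320,315),24),("scene",(299,222),94),("side",(301,215),94),("scene",(364,166),7),("side",(329,187),7),("scene",(220,338),24)]:print(n,uv,plane(n,uv,z).round(0))
E
```

```text
scene (285, 337) [408. 162.  24.]
side (320, 315) [410. 168.  24.]
scene (299, 222) [480. -22.  94.]
side (301, 215) [478. -17.  94.]
scene (364, 166) [ 444. -256.    7.]
side (329, 187) [ 445. -253.    7.]
scene (220, 338) [509. 220.  24.]
```

View pics/c1.png

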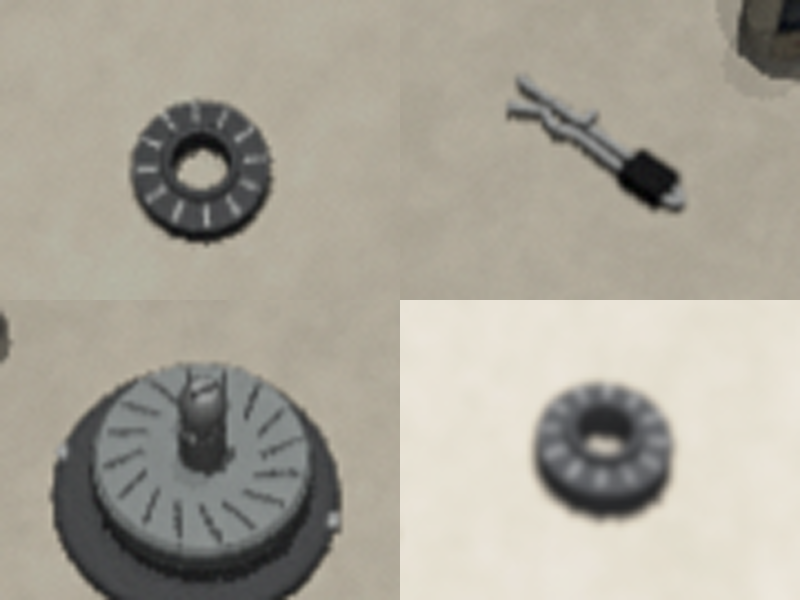

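The crops show the wheel with its bore at (285,337) and the mill with its spindle tip at (299,221). The clip's straight leg ends at about (334,143), with the bowed leg just left of and below it. I'm moving above the wheel for a close wrist view.

```bash
python3 -m crank '[[[-0.74,-0.5,0.25,0,0,0,85],[-0.74,-0.5,0.25,0,0,0,85],[-0.74,-0.5,0.25,0,0,0,85],[-0.74,-0.5,0.25,0,0,0,85],[-0.74,-0.5,0.25,0,0,0,85],[-0.74,-0.5,0.25,0,0,0,85],[-0.74,-0.5,0.25,0,0,0,85],[-0.74,-0.5,0.25,0,0,0,85]]]' 40; python3 -m crank '[[[-0.74,-0.5,0.25,0,0,0,85],[-0.74,-0.5,0.25,0,0,0,85],[-0.74,-0.5,0.25,0,0,0,85],[-0.74,-0.5,0.25,0,0,0,85],[-0.74,-0.5,0.25,0,0,0,85],[-0.74,-0.5,0.25,0,0,0,85],[-0.74,-0.5,0.25,0,0,0,85],[-0.74,-0.5,0.25,0,0,0,85]]]'
python3 - <<'E'
from h import *
s=sense();im=capture("wrist");cv2.imwrite("pics/wr1.png",im)
print(s["eef_pos"],s["ee_rot"],proj("wrist",[408,164,24],s))
g=cv2.cvtColor(im,cv2.COLOR_BGR2GRAY)
m=(g<85).astype(np.uint8)
n,l,st,c=cv2.connectedComponentsWithStats(m)
for i in range(1,n):
    if st[i,4]>300:print(st[i],c[i])
E
```

```text
time_s: 0.95
eef_pos: [318.3, 317.5, 180.9]
ee_rot: [-0.0, 0.223, 0.975, -0.0]
force: [-0.6, 0.9, 0.1]
grip_width: 1.002
grip_force: 0.0
time_s: 1.75
eef_pos: [408.2, 163.1, 130.9]
ee_rot: [-0.0, 0.223, 0.975, -0.0]
force: [0.0, 0.4, 0.2]
grip_width: 0.994
grip_force: 0.0
[408.15725105 163.12087419 130.93520753] [-1.33363158e-04  2.23039820e-01  9.74809325e-01 -4.27332389e-05] [281.8618161  208.27503596]
[    0     0   354   244 49248] [166.23280133  96.13939652]
[    0   243   560   177 48829] [305.05517213 360.02609105]
```

View pics/wr1.png

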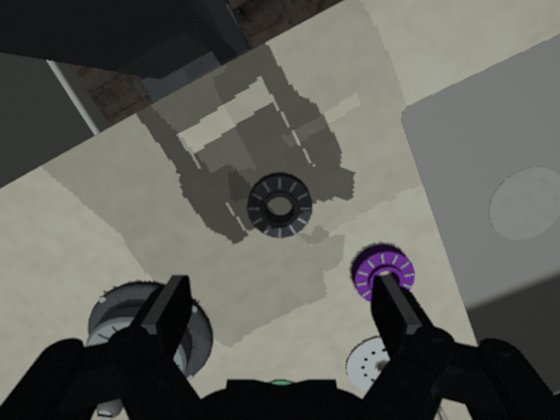

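The wrist view shows the wheel at about (280,205), with the fingers at the bottom clear of the purple wheel at (382,270). Now I'll measure the wheel's centre.

```bash
python3 - <<'E'
from h import *
s=sense();im=cv2.imread("pics/wr1.png");g=cv2.cvtColor(im,cv2.COLOR_BGR2GRAY)
r=g[165:245,240:320];print(r[40,::4],r[::4,40])
for t in(45,55,65):
    m=(r<t).astype(np.uint8);m=cv2.morphologyEx(m,cv2.MORPH_CLOSE,np.ones((5,5)))
    cs,_=cv2.findContours(m,cv2.RETR_CCOMP,cv2.CHAIN_APPROX_NONE)
    for c in cs:
        if len(c)>40:
            e=cv2.fitEllipse(c);print(t,len(c),np.add(e[0],[240,165]).round(1),np.round(e[1],1),plane("wrist",np.add(e[0],[240,165]),15,s).round(1),plane("wrist",np.add(e[0],[240,165]),24,s).round(1))
# predicted outline for centre 408,164
th=np.linspace(0,2*np.pi,60)
def pred(c):
    P=[proj("wrist",[c[0]+28*np.cos(t),c[1]+28*np.sin(t),z],s) for t in th for z in(0,18)]
    h=cv2.convexHull(np.float32(P));e=cv2.fitEllipse(h);B=[proj("wrist",[c[0]+16*np.cos(t),c[1]+16*np.sin(t),24],s) for t in th];return e[0],e[1],cv2.fitEllipse(np.float32(B))
print(pred((408,164)))
E
```

```text
[ 69  70  24  22  21  20  22  72  82  80  80  79  80  40  32  33  29  29
 115 149] [ 79  79  21  44  64  62  38  32  63  79  80  78  81  16  17  23  94  98
  99 139]
45 174 [277.5 200.7] [53.8 65.4] [403.9 160.3  15. ] [401.4 161.7  24. ]
45 62 [279.5 205.4] [19.2 24.9] [408.3 160.   15. ] [405.7 161.3  24. ]
55 200 [277.7 202.3] [58.6 64.8] [405.2 159.8  15. ] [402.6 161.2  24. ]
55 60 [279.5 205.4] [19.1 23.4] [408.4 160.   15. ] [405.7 161.4  24. ]
65 221 [276.  202.4] [62.3 73.8] [404.7 158.5  15. ] [402.2 159.9  24. ]
65 58 [279.4 205.6] [18.  22.1] [408.4 159.9  15. ] [405.8 161.2  24. ]
((283.54443359375, 201.18362426757812), (66.62824249267578, 68.07444763183594), ((283.62652587890625, 206.084716796875), (36.934940338134766, 38.916622161865234), 88.75597381591797))
```

```bash
python3 -m crank '[[[0,-0.09,0.8,0,0,0,85],[0,0,0.8,0,0,0,85],[0,0,0.8,0,0,0,85],[0,0,0.8,0,0,0,85],[0,0,0.8,0,0,0,85],[0,0,0.6,0,0,0,85],[0,0,0.4,0,0,0,85],[0,0,0.15,0,0,0,85]]]' 30; python3 -m crank '[[[0,0,0,0,0,0,60],[0,0,0,0,0,0,50],[0,0,0,0,0,0,50],[0,0,0,0,0,0,50],[0,0,0,0,0,0,50],[0,0,0,0,0,0,50],[0,0,0,0,0,0,50],[0,0,0,0,0,0,50]]]' 30
```

```text
time_s: 2.6
eef_pos: [406.5, 162.0, 1.8]
ee_rot: [-0.001, 0.223, 0.975, -0.0]
force: [-0.2, 0.1, 0.5]
grip_width: 0.995
grip_force: 0.0
time_s: 3.4
eef_pos: [407.3, 162.0, 3.3]
ee_rot: [0.001, 0.223, 0.975, 0.0]
force: [-1.4, 0.1, 6.4]
grip_width: 0.627
grip_force: 32.2
```

```bash
python3 -m crank '[[[0,0,-0.3,0,0,0,50],[0,0,-0.7,0,0,0,50],[0,0,-0.8,0,0,0,50],[0,0,-0.8,0,0,0,50],[0,0,-0.8,0,0,0,50],[-0.5,-0.3,-0.8,0,0,0,50],[-0.5,-0.4,-0.7,0,0,0,50],[-0.5,-0.4,-0.7,0,0,0,50]]]'; python3 -m crank '[[[-0.7,-0.5,0,0,0,0,50],[-0.7,-0.6,0,0,0,0,50],[-0.7,-0.6,0,0,0,0,50],[-0.7,-0.6,0,0,0,0,50],[-0.8,-0.6,0,0,0,0,50],[-0.7,-0.6,0,0,0,0,50],[-0.7,-0.4,0,0,0,0,50],[-0.7,-0.2,0,0,0,0,50]]]'
python3 - <<'E'
from h import *
s=sense();im=capture("wrist");cv2.imwrite("pics/wr2.png",im)
print(s["eef_pos"],s["ee_rot"],s["force"],proj("wrist",[479,-20,94],s))
E
```

```text
time_s: 4.2
eef_pos: [428.7, 120.5, 143.8]
ee_rot: [0.0, 0.223, 0.975, 0.0]
force: [-0.5, -0.6, -2.8]
grip_width: 0.629
grip_force: 32.8
time_s: 5.0
eef_pos: [512.5, -34.4, 143.0]
ee_rot: [-0.0, 0.223, 0.975, -0.0]
force: [-0.2, -0.2, -1.7]
grip_width: 0.632
grip_force: 32.8
[512.52370825 -34.38944648 142.95762516] [-8.65914423e-05  2.23413266e-01  9.74723809e-01 -2.34251537e-05] [-0.24146247 -0.24685442 -1.74546779] [278.24187752 183.37481016]
```

View pics/wr2.png

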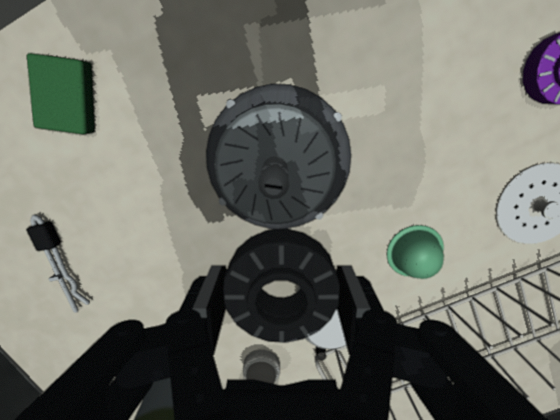

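The wrist view shows the wheel held at (280,290) with its bore at about (281,291). The drum's spindle tip is at about (273,183), with its line nearly horizontal, and the clip's block is at (43,235) with its legs down to (75,310). I'll zoom in on the spindle, wheel and clip for accuracy.

```bash
python3 - <<'E'
from h import *
im=cv2.imread("pics/wr2.png")
def crop(u,v,w,h): 
    c=cv2.resize(im[v:v+h,u:u+w],(400,300),interpolation=cv2.INTER_CUBIC);return cv2.convertScaleAbs(c,alpha=1.8,beta=20)
A=crop(243,158,60,45);B=crop(220,220,120,90);C=crop(0,200,160,120);D=crop(200,75,160,120)
# grid ticks
cv2.imwrite("pics/c2.png",np.vstack([np.hstack([A,B]),np.hstack([C,D])]))
E
```

```text
(no output)
```

View pics/c2.png

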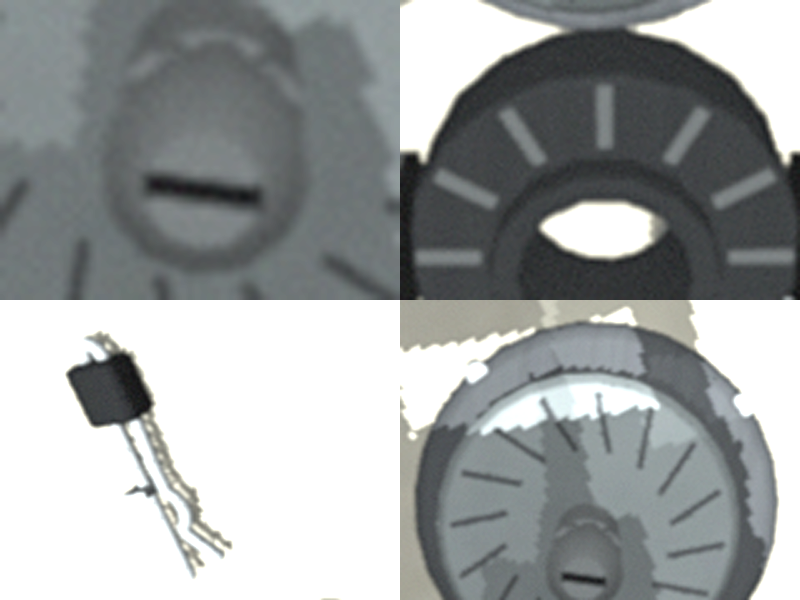

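Spindle-top line runs from (264.9,185.5) to (282.3,187.6). The wheel's slots give its disc-top centre as (281.2,297.4).

```bash
cat > m.py <<'E'
from h import *
s=sense();T=Tt(s);Ti=np.linalg.inv(T)
tl=lambda P:(Ti@np.append(P,1))[:3]
z=s["eef_pos"][2]
a,b=[plane("wrist",p,94,s) for p in((264.9,185.5),(282.3,187.55))]
c=plane("wrist",(273.6,186.5),94,s)
w=plane("wrist",(281.2,297.4),z-3.3+18,s)
print("spindle",c.round(1),"hole dir",(b-a).round(1),np.degrees(np.arctan2(*(b-a)[1::-1])).round(1),"tool",tl(c).round(1))
print("wheel tool",tl(w).round(2),"shift tool",(tl(c)-tl(w)).round(2))
f=lambda u,v:(u/2.5,200+(v-300)/2.5)
for n,p,zz in(("blockc",(107,390),14),("plate",(152,490),7),("tip",(194,575),7),("leg1",(125,428),7),("bowtip",(226,548),7)):
    print(n,f(*p),plane("wrist",f(*p),zz,s).round(1))
print(plane("scene",(334,143),7),plane("scene",(364,165.5),14))
E
python3 m.py
```

```text
spindle [481.4 -25.   94. ] hole dir [5.9 9.1 0. ] 57.1 tool [34.4 -4.5 48.9]
wheel tool [ -2.64   0.13 -14.69] shift tool [37.09 -4.66 63.64]
blockc (42.8, 236.0) [ 447.8 -252.1   14. ]
plate (60.8, 276.0) [ 490.8 -271.2    7. ]
tip (77.6, 310.0) [ 531.1 -281.5    7. ]
leg1 (50.0, 251.2) [ 464.1 -262.9    7. ]
bowtip (90.4, 299.2) [ 526.2 -260.9    7. ]
[ 528.90578423 -281.4772837     7.        ] [ 443.55778898 -252.23787842   14.        ]
```

```bash
python3 -m crank '[[[0.5,-0.06,0,0,0,0,50],[0.5,-0.06,0,0,0,0,50],[0.484,-0.066,0.2,0,0,0,50],[0,0,0.4,0,0,0,50],[0,0,0.5,0,0,0,50],[0,0,0.4,0,0,0,50],[0,0,0.2,0,0,0,50],[0,0,0.1,0,0,0,50]]]'; python3 -m crank '[[[0,0,0.1,0,0,0,50],[0,0,0.1,0,0,0,50],[0,0,0.1,0,0,0,50],[0,0,0.1,0,0,0,50],[0,0,0.1,0,0,0,50],[0,0,0.1,0,0,0,50],[0,0,0.1,0,0,0,50],[0,0,0.1,0,0,0,50]]]'
```

```text
time_s: 5.85
eef_pos: [477.0, -21.4, 97.0]
ee_rot: [-0.0, 0.223, 0.975, 0.0]
force: [1.3, -0.0, -1.6]
grip_width: 0.627
grip_force: 32.8
time_s: 6.65
eef_pos: [477.1, -21.5, 77.4]
ee_rot: [0.0, 0.223, 0.975, -0.0]
force: [0.6, 0.2, -2.1]
grip_width: 0.623
grip_force: 32.9
```

```bash
python3 -m crank '[[[0,0,0.18,0,0,0,50],[0,0,0.18,0,0,0,50],[0,0,0.18,0,0,0,50],[0,0,0.18,0,0,0,50],[0,0,0.18,0,0,0,50],[0,0,0.16,0,0,0,50],[0,0,0.1,0,0,0,50],[0,0,0.04,0,0,0,50]]]'; python3 -m crank '[[[0,0,0.03,0,0,0,50],[0,0,0.03,0,0,0,50],[0,0,0.03,0,0,0,50],[0,0,0.02,0,0,0,50],[0,0,0.02,0,0,0,50],[0,0,0.02,0,0,0,50],[0,0,0,0,0,0,50],[0,0,0,0,0,0,50]]]'
```

```text
time_s: 7.45
eef_pos: [476.9, -21.4, 47.2]
ee_rot: [-0.0, 0.223, 0.975, 0.0]
force: [-0.1, -0.1, -2.5]
grip_width: 0.632
grip_force: 32.9
time_s: 8.25
eef_pos: [477.0, -21.4, 43.8]
ee_rot: [-0.0, 0.223, 0.975, 0.0]
force: [0.8, -0.7, -1.8]
grip_width: 0.626
grip_force: 32.9
```

```bash
python3 -m crank '[[[0,0,0.02,0,0,0,50],[0,0,0.02,0,0,0,50],[0,0,0.02,0,0,0,50],[0,0,0.02,0,0,0,50],[0,0,0,0,0,0,50],[0,0,0,0,0,0,50],[0,0,0,0,0,0,50],[0,0,0,0,0,0,50]]]'
```

```text
time_s: 9.05
eef_pos: [477.7, -21.8, 43.0]
ee_rot: [0.001, 0.223, 0.975, -0.0]
force: [-3.0, -1.3, 12.1]
grip_width: 0.621
grip_force: 34.3
```

```bash
python3 -m crank '[[[0,0,-0.02,0,0,0,50],[0,0,0,0,0,0,60],[0,0,0,0,0,0,66],[0,0,0,0,0,0,75],[0,0,0,0,0,0,80],[0,0,0,0,0,0,80],[0,0,-0.1,0,0,0,80],[0,0,-0.3,0,0,0,80]]]'; python3 -m crank '[[[0,0,-0.7,0,0,0,80],[0,0,-0.8,0,0,0,80],[0,0,-0.8,0,0,0,80],[0,0,-0.8,0,0,0,80],[-0.5,0,-0.8,0,0,0,80],[-0.7,0,-0.8,0,0,0,80],[-0.5,0,-0.5,0,0,0,80],[-0.2,0,0,0,0,0,80]]]'
python3 - <<'E'
from h import *
s=sense();im=capture("wrist");cv2.imwrite("pics/wr3.png",im)
print(s["eef_pos"],s["ee_rot"])
for n in("scene","side"):cv2.imwrite(f"pics/{n}3.png",capture(n))
E
```

```text
time_s: 9.85
eef_pos: [476.7, -21.4, 52.2]
ee_rot: [-0.001, 0.223, 0.975, 0.0]
force: [-0.1, 1.2, 0.6]
grip_width: 0.939
grip_force: 0.0
time_s: 10.65
eef_pos: [521.1, -42.7, 184.3]
ee_rot: [0.002, 0.223, 0.975, -0.0]
force: [0.0, -0.1, -0.7]
grip_width: 0.936
grip_force: 0.0
[521.12843685 -42.68894277 184.29147788] [ 1.96977262e-03  2.23131599e-01  9.74786326e-01 -1.68912780e-04]
```

View pics/wr3.png

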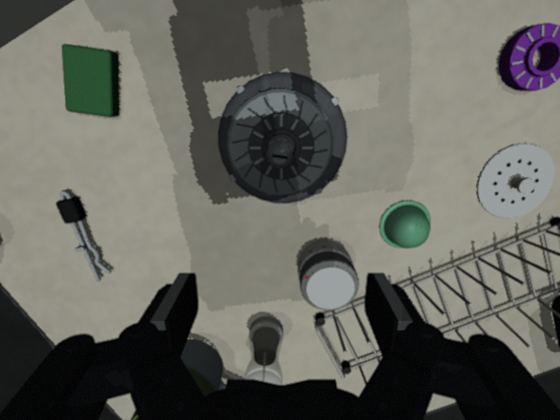

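The wheel sits flat and centred on the drum, with the spindle tip at (280,156); the clip's block is at (70,207). For the straight, near-side insertion I need the half-turned grasp, so I'll turn the tool and go above the clip.

```bash
python3 -m crank '[[[0,0,0,0,0,1,80],[0,0,0,0,0,1,80],[0,0,0,0,0,1,80],[0,0,0,0,0,1,80],[0,0,0,0,0,1,80],[0,0,0,0,0,1,80],[0,0,0,0,0,1,80],[0,0,0,0,0,1,80]]]'; python3 -m crank '[[[0,0,0,0,0,1,80],[0,0,0,0,0,1,80],[0,0,0,0,0,1,80],[0,0,0,0,0,1,80],[0,0,0,0,0,1,80],[0,0,0,0,0,1,80],[0,0,0,0,0,1,80],[0,0,0,0,0,1,80]]]';python3 -m crank '[[[0,0,0,0,0,1,80],[0,0,0,0,0,1,80],[0,0,0,0,0,1,80],[0,0,0,0,0,1,80],[0,0,0,0,0,1,80],[0,0.9,0,0,0,0,80],[0,1,0,0,0,0,80],[0,1,0,0,0,0,80]]]';python3 -m crank '[[[-0.11,0.75,0.3,0,0,0,80],[-0.11,0.75,0.3,0,0,0,80],[-0.11,0.75,0.3,0,0,0,80],[-0.11,0.75,0.3,0,0,0,80],[-0.11,0.75,0.3,0,0,0,80],[-0.11,0.75,0.3,0,0,0,80],[-0.11,0.75,0.3,0,0,0,80],[-0.11,0.6,0.25,0,0,0,80]]]'
python3 - <<'E'
from h import *
s=sense();im=capture("wrist");cv2.imwrite("pics/wr4.png",im)
print(s["eef_pos"],s["ee_rot"],s["joints"])
E
```

```text
time_s: 11.6
eef_pos: [518.9, -41.6, 181.5]
ee_rot: [-0.001, 0.708, 0.707, -0.0]
force: [-0.1, 0.3, -0.2]
grip_width: 0.939
grip_force: 0.0
time_s: 12.4
eef_pos: [518.9, -41.6, 181.5]
ee_rot: [-0.001, 0.975, 0.224, -0.001]
force: [0.7, 0.4, 0.1]
grip_width: 0.939
grip_force: 0.0
time_s: 13.2
eef_pos: [501.5, -112.6, 181.5]
ee_rot: [-0.0, 0.993, -0.119, -0.001]
force: [0.4, 0.4, 0.4]
grip_width: 0.936
grip_force: 0.0
time_s: 14.0
eef_pos: [445.3, -249.4, 122.5]
ee_rot: [-0.001, 0.993, -0.12, -0.001]
force: [0.4, 0.2, 0.1]
grip_width: 0.937
grip_force: 0.0
[ 445.31774059 -249.42618416  122.49809857] [-5.16470277e-04  9.92781874e-01 -1.19930396e-01 -7.64043043e-04] [-7.40420280e-01  3.97011099e-01  1.68432687e+00 -5.44474346e-05
  1.06209853e+00  1.07084226e+00]
```

View pics/wr4.png

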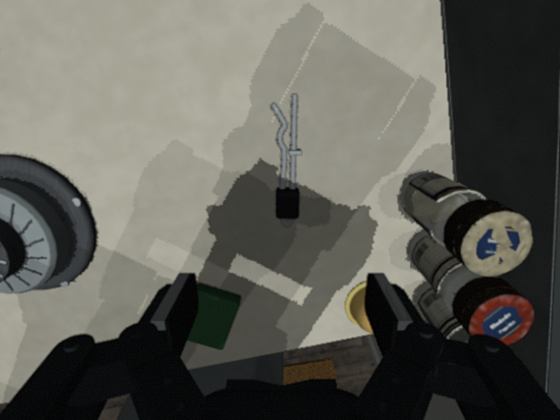

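The block is at (287,203), the straight leg runs up to about (294,95), and the bow is to its left. The jars are at right, beyond the open fingers.

```bash
python3 - <<'E'
from h import *
s=sense();im=cv2.imread("pics/wr4.png");g=cv2.cvtColor(im,cv2.COLOR_BGR2GRAY)
r=g[180:230,265:315];m=(r<38).astype(np.uint8)
n,l,st,c=cv2.connectedComponentsWithStats(m);i=1+np.argmax(st[1:,4]);print(st[i],c[i]+[265,180])
for v in (97,101,105,109,113,117,121,125,129,133,137,141,160,165,170,175,180):print(v,g[v,268:304].tolist())
E
```

```text
[ 10   7  25  32 703] [287.08108108 203.0113798 ]
97 [146, 146, 146, 146, 146, 146, 146, 146, 145, 147, 148, 148, 148, 150, 154, 159, 157, 149, 146, 146, 148, 146, 133, 109, 107, 126, 142, 137, 117, 109, 127, 145, 148, 146, 146, 146]
101 [146, 147, 146, 146, 141, 139, 141, 145, 147, 147, 147, 150, 158, 157, 151, 148, 147, 145, 146, 143, 139, 132, 118, 102, 108, 127, 140, 135, 114, 105, 127, 147, 150, 148, 149, 148]
105 [143, 133, 114, 101, 116, 134, 135, 122, 110, 120, 140, 148, 148, 147, 147, 147, 146, 148, 148, 148, 149, 138, 104, 83, 104, 127, 141, 134, 112, 100, 124, 147, 149, 149, 148, 149]
109 [148, 143, 130, 111, 97, 103, 124, 149, 160, 147, 122, 109, 123, 140, 148, 147, 147, 145, 146, 146, 146, 142, 126, 105, 110, 131, 138, 129, 112, 112, 135, 148, 149, 149, 148, 147]
113 [149, 148, 149, 149, 148, 136, 116, 111, 118, 129, 138, 136, 120, 105, 116, 138, 147, 144, 145, 147, 141, 135, 118, 104, 115, 132, 137, 127, 113, 125, 145, 150, 150, 148, 148, 149]
117 [149, 149, 148, 150, 159, 166, 162, 147, 120, 101, 108, 126, 140, 140, 127, 108, 99, 120, 144, 149, 150, 141, 108, 88, 108, 
[... 1325 characters left out ...]
149, 149, 150]
165 [74, 81, 87, 88, 86, 92, 111, 133, 137, 138, 139, 126, 95, 84, 108, 131, 134, 119, 103, 121, 133, 105, 90, 114, 133, 135, 121, 103, 120, 145, 151, 149, 148, 149, 148, 149]
170 [76, 76, 76, 78, 77, 77, 75, 78, 94, 108, 125, 132, 114, 108, 124, 136, 131, 114, 112, 124, 131, 114, 104, 118, 134, 135, 120, 113, 129, 146, 148, 148, 148, 149, 148, 149]
175 [76, 76, 76, 76, 76, 77, 76, 75, 81, 103, 102, 75, 74, 107, 132, 134, 124, 113, 130, 147, 141, 110, 96, 119, 135, 135, 117, 99, 120, 144, 148, 148, 147, 146, 147, 147]
180 [76, 76, 76, 75, 75, 75, 75, 77, 76, 68, 62, 56, 54, 61, 69, 69, 67, 64, 68, 74, 77, 73, 85, 108, 129, 132, 118, 117, 134, 147, 148, 147, 147, 147, 147, 146]
```

```bash
python3 - <<'E'
from h import *
s=sense()
a=plane("wrist",(292.4,175),7,s);b=plane("wrist",(294.1,97),7,s);d=(b-a)[:2];d/=np.linalg.norm(d)
yaw=np.degrees(np.arctan2(d[1],d[0]));T=Tt(s);ty=T[:2,1];print("clip yaw",yaw,"tool x yaw",np.degrees(np.arctan2(T[1,0],T[0,0])))
blk=plane("wrist",(287.1,203),8,s);n=np.array([-d[1],d[0]])
tip=plane("wrist",(294.2,93.5),7,s)
print("blk",blk,"tip",tip,"along",(tip-blk)[:2]@d,"off leg",(blk-a)[:2]@n)
org=tip[:2]-87*d;c=org+4*n;print("block from tip",c,"blk-c",(blk[:2]-c)@d,(blk[:2]-c)@n)
print(delta(s,[*blk[:2],3]))
E
```

```text
clip yaw -14.46245841409382 tool x yaw -13.844908115190185
blk [ 445.36124829 -256.04505764    8.        ] tip [ 528.58610657 -281.64875005    7.        ] along 86.98199575820115 off leg 3.988869023054224
block from tip [ 445.34198954 -256.0476372 ] blk-c 0.01800424179885483 0.007307604470494989
[0.09433101 0.19710789 4.74887053]
```

```bash
python3 -m crank '[[[0.094,0.197,0.7,0,0,0.077,60],[0,0,0.8,0,0,0,50],[0,0,0.8,0,0,0,50],[0,0,0.8,0,0,0,50],[0,0,0.7,0,0,0,50],[0,0,0.5,0,0,0,50],[0,0,0.3,0,0,0,50],[0,0,0.1,0,0,0,50]]]'; python3 -m crank '[[[0,0,0,0,0,0,40],[0,0,0,0,0,0,30],[0,0,0,0,0,0,24],[0,0,0,0,0,0,15],[0,0,0,0,0,0,15],[0,0,0,0,0,0,15],[0,0,0,0,0,0,15],[0,0,0,0,0,0,15]]]' 60
```

```text
time_s: 14.85
eef_pos: [447.4, -254.4, 5.6]
ee_rot: [-0.0, 0.992, -0.125, -0.0]
force: [-0.4, 0.3, 0.7]
grip_width: 0.585
grip_force: 0.0
time_s: 15.65
eef_pos: [447.8, -254.9, 6.8]
ee_rot: [0.0, 0.992, -0.125, 0.0]
force: [-1.1, 1.1, 5.9]
grip_width: 0.207
grip_force: 59.1
```

```bash
python3 -m crank '[[[0,0,-0.2,0,0,0,15],[0,0,-0.5,0,0,0,15],[0,0,-0.7,0,0,0,15],[-0.5,-0.9,-0.7,0,0,0,15],[-0.5,-0.9,-0.7,0,0,0,15],[-0.5,-0.9,-0.7,0,0,0,15],[-0.5,-0.9,-0.4,0,0,0,15],[-0.5,-0.9,-0.2,0,0,0,15]]]'; python3 -m crank '[[[-0.13,-0.44,0,0,0,0,15],[0,0,0,0,0,-1,15],[0,0,0,0,0,-1,15],[0,0,0,0,0,-1,15],[0,0,0,0,0,-1,15],[0,0,0,0,0,-1,15],[0,0,0,0,0,-1,15],[0,0,0,0,0,-1,15]]]'; python3 -m crank '[[[0,0,0,0,0,-1,15],[0,0,0,0,0,-0.9,15],[0,0,0.3,0,0,0,15],[0,0,0.4,0,0,0,15],[0,0,0.4,0,0,0,15],[0,0,0.2,0,0,0,15],[0,0,0.1,0,0,0,15],[0,0,0,0,0,0,15]]]'
python3 - <<'E'
from h import *
s=sense();im=capture("wrist");cv2.imwrite("pics/wr5.png",im)
print(s["eef_pos"],s["ee_rot"],s["joints"],proj("wrist",[481,-25,94],s))
for n in("scene","side"):cv2.imwrite(f"pics/{n}5.png",capture(n))
E
```

```text
time_s: 16.45
eef_pos: [415.0, -129.5, 110.4]
ee_rot: [0.001, 0.992, -0.125, 0.001]
force: [0.4, -0.6, 0.2]
grip_width: 0.206
grip_force: 58.7
time_s: 17.25
eef_pos: [414.8, -119.1, 108.8]
ee_rot: [0.0, 0.934, 0.358, 0.0]
force: [-0.1, 0.0, -0.7]
grip_width: 0.209
grip_force: 58.7
time_s: 18.05
eef_pos: [414.4, -118.6, 73.2]
ee_rot: [-0.0, 0.88, 0.476, -0.0]
force: [-0.5, 0.1, -0.7]
grip_width: 0.207
grip_force: 58.7
[ 414.38174677 -118.6359204    73.20402143] [-2.89211921e-04  8.79712419e-01  4.75505988e-01 -1.74833909e-04] [-5.52034012e-01  3.23376106e-01  1.95838777e+00 -1.82849260e-05
  8.60504536e-01  2.76959470e-02] [295.65334291   6.02156471]
```

View pics/wr5.png

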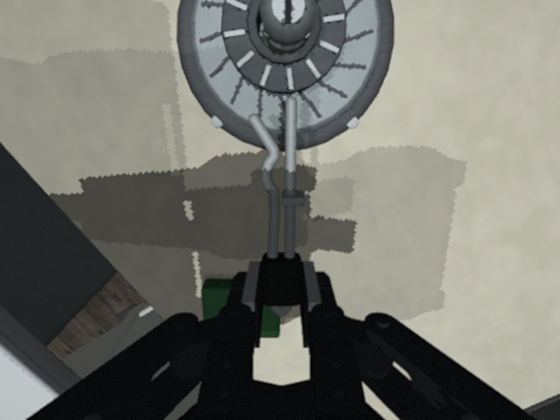

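The spindle tip is at about (288,8), with its line vertical at column 289. The clip's straight leg runs from (292,97) to (289,250), pointing at it.

```bash
python3 - <<'E'
from h import *
im=cv2.imread("pics/wr5.png");g=cv2.cvtColor(im,cv2.COLOR_BGR2GRAY)
for v in (0,3,6,9,12,15,18,21,24,27,30,34,38,42,46):print(v,g[v,252:326:2].tolist())
print()
for v in (94,96,98,100,105,115,125,135,150,165,180,215,230,245):print(v,g[v,278:304].tolist())
c=cv2.resize(im[0:120,220:380],(800,600),interpolation=cv2.INTER_CUBIC);cv2.imwrite("pics/c5.png",c)
E
```

```text
0 [70, 79, 82, 83, 78, 75, 84, 94, 102, 108, 155, 195, 193, 193, 193, 196, 159, 53, 42, 62, 167, 193, 192, 193, 193, 192, 135, 102, 100, 90, 80, 66, 46, 59, 74, 87, 88]
3 [76, 80, 84, 83, 65, 76, 85, 95, 105, 109, 175, 195, 194, 194, 194, 196, 152, 47, 44, 59, 172, 195, 194, 194, 194, 196, 164, 107, 99, 91, 81, 73, 62, 81, 88, 88, 87]
6 [78, 81, 84, 70, 62, 80, 88, 96, 104, 111, 173, 196, 193, 194, 195, 198, 162, 51, 45, 48, 118, 191, 196, 194, 195, 197, 162, 83, 100, 93, 83, 75, 77, 66, 86, 89, 87]
9 [79, 83, 81, 52, 67, 78, 87, 94, 101, 105, 149, 195, 193, 193, 195, 193, 151, 47, 47, 50, 101, 149, 192, 193, 193, 193, 118, 71, 96, 90, 84, 75, 74, 73, 72, 86, 88]
12 [79, 82, 73, 28, 54, 73, 80, 89, 97, 103, 123, 192, 194, 194, 196, 183, 99, 45, 45, 75, 184, 195, 194, 194, 196, 181, 110, 100, 94, 87, 78, 69, 70, 71, 70, 78, 86]
15 [80, 81, 64, 14, 43, 72, 76, 83, 92, 99, 105, 146, 194, 196, 198, 198, 148, 45, 44, 79, 175, 186, 196, 197, 193, 139, 101, 96, 87, 79, 72, 66, 71, 67, 61, 86, 68]
18 [82, 76, 42, 14, 28, 66, 75, 83, 88, 93, 98, 100, 119, 183, 196, 166, 108, 44, 47, 53, 139, 
[... 2291 characters left out ...]
 71, 78, 79, 79]
150 [96, 66, 47, 39, 34, 36, 50, 83, 115, 137, 151, 164, 172, 166, 155, 144, 130, 117, 112, 112, 112, 119, 135, 163, 182, 186]
165 [98, 98, 97, 97, 98, 97, 87, 94, 120, 140, 153, 164, 167, 164, 154, 142, 126, 100, 81, 75, 70, 84, 109, 108, 84, 86]
180 [72, 73, 72, 72, 73, 70, 68, 66, 76, 82, 88, 92, 91, 86, 80, 76, 68, 58, 64, 72, 73, 72, 73, 73, 73, 73]
215 [56, 53, 64, 71, 73, 71, 61, 54, 57, 61, 64, 64, 64, 64, 61, 57, 56, 64, 70, 71, 72, 73, 72, 73, 73, 83]
230 [56, 64, 72, 73, 72, 70, 61, 54, 57, 61, 62, 65, 64, 62, 60, 56, 57, 63, 70, 72, 72, 71, 71, 72, 72, 72]
245 [62, 70, 71, 71, 72, 69, 60, 54, 56, 63, 64, 64, 65, 62, 59, 56, 59, 65, 70, 72, 73, 75, 77, 75, 73, 72]
```

View pics/c5.png

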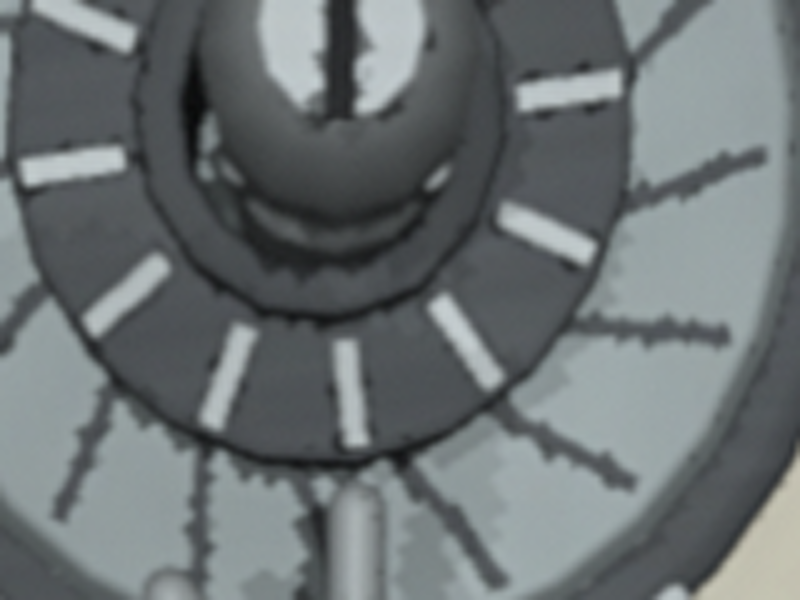

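```bash
python3 - <<'E'
from h import *
s=sense();T=Tt(s);Ti=np.linalg.inv(T);tl=lambda P:(Ti@np.append(P,1))[:3].round(2)
z=s["eef_pos"][2]
for p in((289.,245),(289.3,215),(290.2,150),(290.8,105),(291,98)):print("leg",p,tl(plane("wrist",p,z+.2,s)))
for p in((288.1,0),(288.1,10),(288.1,21),(271.6,3),(305,3),(260,6),(315,6)):
    print("top",p,tl(plane("wrist",p,94 if p[0]>265 and p[0]<310 else 85,s)))
print("yaw toolx",np.degrees(np.arctan2(T[1,0],T[0,0])))
# slope of line in wr3
E
```

```text
leg (289.0, 245) [17.34  3.41 -0.2 ]
leg (289.3, 215) [33.06  3.44 -0.2 ]
leg (290.2, 150) [63.83  3.61 -0.2 ]
leg (290.8, 105) [82.92  3.7  -0.2 ]
leg (291, 98) [85.74  3.76 -0.2 ]
top (288.1, 0) [116.75   1.9  -20.2 ]
top (288.1, 10) [113.8    1.92 -20.2 ]
top (288.1, 21) [110.5    1.94 -20.2 ]
top (271.6, 3) [115.87  -3.62 -20.21]
top (305, 3) [115.87   7.58 -20.2 ]
top (260, 6) [117.18  -8.03 -11.21]
top (315, 6) [117.18  11.81 -11.2 ]
yaw toolx 56.80305309959597
```

```bash
python3 -m crank '[[[0,-0.076,0.056,0,0,0,15],[0.1,0,0,0,0,0,15],[0.2,0,0,0,0,0,15],[0.2,0,0,0,0,0,15],[0.15,0,0,0,0,0,15],[0.05,0,0,0,0,0,15],[0,0,0,0,0,0,15],[0,0,0,0,0,0,15]]]'
python3 - <<'E'
from h import *
s=sense();print(s["eef_pos"],s["force"]);im=capture("wrist");cv2.imwrite("pics/wr6.png",im)
g=cv2.cvtColor(im,cv2.COLOR_BGR2GRAY);T=Tt(s);Ti=np.linalg.inv(T);tl=lambda P:(Ti@np.append(P,1))[:3].round(2)
m=(g[20:110,250:330]>150).astype(np.uint8);n,l,st,c=cv2.connectedComponentsWithStats(m)
for i in range(1,n):
    if st[i,4]>30:print(st[i,:5]+[250,20,0,0,0],c[i]+[250,20])
for v in range(36,84,4):
    r=g[v,262:318].astype(int);print(v,r[::2].tolist())
E
```

```text
time_s: 19.0
eef_pos: [422.4, -103.0, 72.1]
ee_rot: [-0.0, 0.88, 0.476, -0.0]
force: [-0.4, 0.4, 0.1]
grip_width: 0.212
grip_force: 58.7
[ 422.44908477 -103.02710884   72.11210728] [-0.39806145  0.38146792  0.06424198]
[251  20  14  16  86] [258.15116279  26.80232558]
[302  20   7   9  44] [304.79545455  23.70454545]
[318  32  12  12  61] [324.06557377  37.81967213]
[278  46  13  31 287] [284.18815331  60.60278746]
[297  46  13  32 294] [301.92176871  61.10544218]
[323  84   7   6  31] [326.4516129   86.09677419]
[250  93   9  10  45] [253.4         96.84444444]
[288  99   6  11  55] [290.89090909 104.30909091]
[310 100   9  10  45] [313.44444444 104.93333333]
36 [97, 73, 67, 80, 87, 86, 87, 88, 86, 82, 79, 83, 85, 88, 91, 93, 93, 90, 88, 85, 82, 83, 84, 78, 72, 84, 92, 92]
40 [72, 80, 85, 85, 86, 83, 72, 76, 88, 95, 99, 101, 104, 106, 108, 112, 111, 107, 105, 103, 100, 98, 91, 85, 83, 82, 71, 79]
44 [83, 84, 86, 80, 57, 54, 84, 92, 99, 106, 113, 118, 114, 109, 87, 62, 78, 90, 119, 106, 115, 112, 105, 97, 90, 82, 83, 72]
48 [81, 78, 59, 44, 78, 90, 97, 104, 110, 112, 126, 177, 203, 1
[... 397 characters left out ...]
188, 121, 43, 45, 119, 205, 201, 199, 204, 204, 186, 110, 105, 97, 86]
64 [16, 59, 73, 77, 85, 93, 98, 107, 168, 188, 187, 186, 187, 188, 119, 44, 43, 71, 131, 186, 188, 198, 198, 163, 73, 103, 92, 84]
68 [22, 91, 102, 70, 77, 85, 94, 100, 133, 187, 187, 187, 187, 139, 68, 45, 41, 116, 178, 186, 186, 186, 184, 123, 95, 88, 80, 71]
72 [36, 108, 110, 64, 74, 80, 86, 92, 98, 124, 184, 189, 188, 189, 106, 43, 42, 112, 173, 188, 189, 183, 128, 94, 87, 80, 74, 65]
76 [49, 37, 61, 61, 68, 73, 78, 83, 87, 93, 91, 139, 141, 95, 61, 44, 43, 149, 184, 177, 113, 59, 85, 83, 80, 74, 67, 60]
80 [71, 44, 54, 63, 70, 62, 66, 72, 76, 81, 87, 88, 78, 66, 75, 87, 80, 79, 85, 84, 87, 83, 78, 72, 66, 60, 59, 64]
```

```bash
python3 - <<'E'
from h import *
s=sense();T=Tt(s);Ti=np.linalg.inv(T);tl=lambda P:(Ti@np.append(P,1))[:3].round(2)
for p in((293.2,48),(293.,62),(292.8,76),(278,62),(310,62)):print(p,tl(plane("wrist",p,94,s)))
for p in((290.2,150),(290.8,105),(291,98)):print(p,tl(plane("wrist",p,72,s)))
E
```

```text
(293.2, 48) [101.91   3.71 -21.88]
(293.0, 62) [ 97.49   3.68 -21.88]
(292.8, 76) [ 92.96   3.66 -21.87]
(278, 62) [ 97.49  -1.53 -21.87]
(310, 62) [ 97.49   9.6  -21.88]
(290.2, 150) [63.79  3.62  0.13]
(290.8, 105) [82.91  3.71  0.13]
(291, 98) [85.74  3.77  0.13]
```

```bash
python3 -m crank '[[[0.1,0,0,0,0,0,15],[0.1,0,0,0,0,0,15],[0.1,0,0,0,0,0,15],[0.1,0,0,0,0,0,15],[0.1,0,0,0,0,0,15],[0.1,0,0,0,0,0,15],[0,0,0,0,0,0,15],[0,0,0,0,0,0,15]]]'
cat > t.py <<'E'
from h import *
s=sense();T=Tt(s);Ti=np.linalg.inv(T);tl=lambda P:(Ti@np.append(P,1))[:3].round(2)
im=capture("wrist");cv2.imwrite(f"pics/t{s['time_s']:.1f}.png",im);g=cv2.cvtColor(im,cv2.COLOR_BGR2GRAY)
print("tcp",s["eef_pos"].round(1) if hasattr(s["eef_pos"],"round") else s["eef_pos"],"force tool",(T[:3,:3].T@np.array(s["force"])).round(1))
a=proj("wrist",(T@[97,3.7,94*0+s["eef_pos"][2]-94,1])[:3],s)
m=(g[:,250:335]>165).astype(np.uint8);n,l,st,c=cv2.connectedComponentsWithStats(m[:260])
for i in range(1,n):
    if 150<st[i,4]<900:print(st[i]+[250,0,0,0,0],tl(plane("wrist",(st[i,0]+250+st[i,2]/2,st[i,1]+st[i,3]/2),94,s)))
E
python3 t.py
```

```text
time_s: 19.85
eef_pos: [430.7, -90.4, 72.1]
ee_rot: [-0.0, 0.88, 0.476, -0.0]
force: [0.3, 0.9, 0.0]
grip_width: 0.208
grip_force: 58.7
tcp [430.7 -90.4  72.1] force tool [ 0.9 -0.2 -0. ]
[320  18  15  40 444] [105.02  15.37 -21.87]
[250  25  14  22 162] [105.63  -8.65 -21.87]
[278  93  12  28 228] [ 82.53   0.58 -21.87]
[297  93  11  29 217] [ 82.35   7.3  -21.87]
[252 118  23  51 173] [ 69.46  -7.09 -21.87]
[312 152  23  24 299] [ 61.68  15.78 -21.87]
[312 251  23   9 175] [ 22.63  17.45 -21.87]
```

```bash
python3 -m crank '[[[0.1,0,0,0,0,0,15],[0.1,0,0,0,0,0,15],[0.1,0,0,0,0,0,15],[0.1,0,0,0,0,0,15],[0.1,0,0,0,0,0,15],[0.1,0,0,0,0,0,15],[0,0,0,0,0,0,15],[0,0,0,0,0,0,15]]]'; python3 t.py
```

```text
time_s: 20.7
eef_pos: [438.8, -77.7, 72.1]
ee_rot: [-0.0, 0.88, 0.476, -0.0]
force: [-3.2, -0.4, -0.1]
grip_width: 0.211
grip_force: 58.7
tcp [438.8 -77.7  72.1] force tool [-2.1 -2.4  0.1]
[321  39  14  42 437] [ 98.13  15.83 -21.95]
[252 118  23  49 155] [ 69.84  -7.08 -21.94]
[281 122  11  26 199] [ 72.58   1.53 -21.94]
[299 122  10  27 188] [ 72.4    8.05 -21.95]
[312 250  23  10 178] [ 22.91  17.43 -21.95]
```

```bash
python3 -m crank '[[[0.1,0,0,0,0,0,15],[0.1,0,0,0,0,0,15],[0.1,0,0,0,0,0,15],[0.1,0,0,0,0,0,15],[0.1,0,0,0,0,0,15],[0.1,0,0,0,0,0,15],[0,0,0,0,0,0,15],[0,0,0,0,0,0,15]]]'; python3 t.py|head -4; python3 -m crank '[[[0.06,0,0,0,0,0,15],[0.06,0,0,0,0,0,15],[0.06,0,0,0,0,0,15],[0.06,0,0,0,0,0,15],[0.06,0,0,0,0,0,15],[0.06,0,0,0,0,0,15],[0,0,0,0,0,0,15],[0,0,0,0,0,0,15]]]'; python3 t.py
```

```text
time_s: 21.55
eef_pos: [447.0, -65.3, 72.1]
ee_rot: [-0.0, 0.88, 0.476, -0.0]
force: [-5.2, -3.0, -1.7]
grip_width: 0.206
grip_force: 58.8
tcp [447.  -65.3  72.1] force tool [-5.4 -2.8  1.7]
[321  43  14  41 424] [ 97.01  15.88 -21.97]
[281 126  11  27 198] [ 70.94   1.54 -21.95]
[299 127  11  26 191] [ 70.75   8.28 -21.95]
time_s: 22.4
eef_pos: [452.1, -57.3, 72.1]
ee_rot: [-0.0, 0.88, 0.476, 0.0]
force: [-1.2, 2.8, -1.1]
grip_width: 0.21
grip_force: 58.7
tcp [452.1 -57.3  72.1] force tool [ 1.7 -2.5  1.1]
[300  58  21  34 409] [ 93.29   9.89 -21.88]
[321  64  14  40 439] [ 90.33  16.19 -21.89]
[282 153  10  24 160] [ 61.31   1.78 -21.9 ]
[299 153  10  25 168] [ 61.11   8.31 -21.9 ]
[313 251  22   9 155] [ 22.66  17.65 -21.93]
```

```bash
python3 -m crank '[[[0.05,0,0,0,0,0,15],[0.05,0,0,0,0,0,15],[0.05,0,0,0,0,0,15],[0.05,0,0,0,0,0,15],[0.05,0,0,0,0,0,15],[0.05,0,0,0,0,0,15],[0,0,0,0,0,0,15],[0,0,0,0,0,0,15]]]'; python3 t.py
```

```text
time_s: 23.25
eef_pos: [456.4, -51.3, 72.2]
ee_rot: [-0.0, 0.88, 0.476, 0.0]
force: [-0.8, 4.4, -0.9]
grip_width: 0.212
grip_force: 58.8
tcp [456.4 -51.3  72.2] force tool [ 3.2 -3.1  0.9]
[299  74  20  35 374] [ 87.82   9.52 -21.74]
[319  81  16  38 455] [ 84.94  16.09 -21.74]
```

```bash
python3 -m crank '[[[0.03,0,0,0,0,0,15],[0.03,0,0,0,0,0,15],[0.03,0,0,0,0,0,15],[0.03,0,0,0,0,0,15],[0,0,0,0,0,0,15],[0,0,0,0,0,0,15],[0,0,0,0,0,0,15],[0,0,0,0,0,0,15]]]'; python3 t.py; python3 - <<'E'
from h import *
import glob
f=sorted(glob.glob("pics/t*.png"),key=lambda x:float(x[6:-4]))[-1];g=cv2.cvtColor(cv2.imread(f),cv2.COLOR_BGR2GRAY)
for v in range(150,214,4):print(v,g[v,270:320:2].tolist())
E
```

```text
time_s: 24.1
eef_pos: [457.1, -50.1, 72.1]
ee_rot: [0.0, 0.879, 0.476, -0.001]
force: [-8.1, -6.9, 1.3]
grip_width: 0.209
grip_force: 59.0
tcp [457.1 -50.1  72.1] force tool [-10.2  -3.   -1.3]
[296  77  23  31 370] [ 87.47   8.96 -22.11]
[320  83  15  37 427] [ 84.42  16.25 -22.11]
150 [154, 171, 158, 117, 82, 47, 44, 74, 127, 160, 171, 149, 122, 53, 49, 50, 50, 56, 53, 56, 74, 79, 84, 79, 63]
154 [149, 171, 161, 137, 83, 54, 89, 89, 111, 96, 143, 153, 99, 119, 120, 115, 105, 70, 48, 53, 40, 72, 78, 84, 80]
158 [170, 171, 152, 130, 81, 77, 72, 55, 51, 57, 62, 67, 70, 54, 54, 58, 81, 109, 103, 53, 32, 25, 66, 72, 78]
162 [161, 140, 95, 60, 47, 60, 74, 79, 81, 83, 85, 86, 86, 86, 84, 82, 79, 77, 72, 56, 57, 31, 41, 70, 73]
166 [85, 58, 58, 57, 76, 83, 89, 92, 93, 95, 96, 98, 98, 98, 97, 93, 91, 89, 87, 80, 70, 82, 50, 63, 72]
170 [62, 58, 75, 82, 87, 92, 97, 103, 106, 106, 108, 111, 111, 110, 106, 106, 104, 101, 96, 89, 84, 78, 65, 65, 72]
174 [56, 56, 65, 66, 67, 90, 107, 104, 109, 120, 124, 94, 81, 68, 92, 115, 114, 103, 105, 99, 92, 86, 82, 64, 71]
178 [58, 57, 62, 66, 70, 71, 74, 
[... 226 characters left out ...]
3, 93, 93, 45, 13, 25, 82, 91, 92, 91, 92, 76, 59, 54, 50, 48, 59]
190 [83, 56, 57, 61, 65, 76, 92, 93, 91, 93, 91, 39, 11, 31, 91, 91, 92, 92, 91, 74, 55, 52, 47, 42, 65]
194 [82, 64, 52, 58, 60, 65, 84, 92, 92, 92, 91, 38, 13, 31, 84, 92, 92, 92, 85, 58, 48, 44, 41, 56, 65]
198 [82, 91, 81, 54, 51, 53, 58, 63, 82, 91, 91, 36, 10, 33, 86, 90, 82, 61, 50, 47, 41, 42, 67, 86, 74]
202 [76, 90, 89, 81, 60, 44, 49, 50, 54, 53, 54, 42, 44, 41, 53, 50, 47, 45, 40, 37, 54, 65, 89, 138, 143]
206 [79, 90, 90, 80, 58, 31, 37, 50, 58, 54, 50, 46, 46, 46, 37, 51, 52, 43, 28, 36, 64, 65, 64, 65, 114]
210 [72, 75, 67, 62, 56, 31, 30, 41, 60, 66, 65, 63, 54, 63, 32, 30, 29, 31, 29, 30, 31, 57, 73, 99, 125]
```

```bash
python3 - <<'E'
from h import *
s=sense();T=Tt(s);Ti=np.linalg.inv(T)
for p in((294,187.5),(294,174),(294,201)):
    P=plane("wrist",p,94,s);print(P.round(1),(Ti@np.append(P,1))[:3].round(2))
E
python3 -m crank '[[[0.02,0,0,0,0,0,15],[0.02,0,0,0,0,0,15],[0,0,0,0,0,0,15],[0,0,0,0,0,0,15],[0,0,0,0,0,0,15],[0,0,0,0,0,0,15],[0,0,0,0,0,0,15],[0,0,0,0,0,0,15]]]'
```

```text
[489.7  -8.6  94. ] [ 52.42   4.57 -22.04]
[492.6  -4.1  94. ] [ 57.82   4.5  -22.06]
[486.7 -13.3  94. ] [ 46.87   4.64 -22.03]
time_s: 24.95
eef_pos: [457.4, -49.7, 72.1]
ee_rot: [0.0, 0.879, 0.476, -0.002]
force: [-10.0, -10.2, 1.9]
grip_width: 0.208
grip_force: 59.1
```

```bash
python3 -m crank '[[[-0.04,0,0,0,0,0,15],[-0.04,0,0,0,0,0,15],[0,0,0,0,0,0,15],[0,0,0,0,0,0,15],[0,0,0,0,0,0,15],[0,0,0,0,0,0,15],[0,0,0,0,0,0,15],[0,0,0,0,0,0,15]]]'
```

```text
time_s: 25.75
eef_pos: [456.9, -50.4, 72.1]
ee_rot: [0.0, 0.88, 0.476, -0.001]
force: [-5.3, -2.9, 0.6]
grip_width: 0.212
grip_force: 58.9
```

```bash
python3 -m crank '[[[-0.02,0,0,0,0,0,15],[0,0,0,0,0,0,15],[0,0,0,0,0,0,22],[0,0,0,0,0,0,26],[0,0,0,0,0,0,35],[0,0,0,0,0,0,50],[0,0,0,0,0,0,50],[0,0,0,0,0,0,50]]]'; python3 t.py; python3 -m crank '[[[0,0,-0.2,0,0,0,50],[0,0,-0.4,0,0,0,50],[0,0,-0.6,0,0,0,50],[0,0,-0.6,0,0,0,50],[0,0,-0.6,0,0,0,50],[0,0,-0.6,0,0,0,50],[0,0,-0.5,0,0,0,50],[0,0,-0.2,0,0,0,50]]]'; python3 - <<'E'
from h import *
s=sense();im=capture("wrist");cv2.imwrite("pics/f.png",im);T=Tt(s);d=T[:3,0];y=T[:3,1]
g=cv2.cvtColor(im,cv2.COLOR_BGR2GRAY);A=np.array([489.7,-8.6,0])
o=A+[0,0,72]-54*d
for n,P in(("tip",o+87*d),("block",o-4*y+[0,0,7]),("top",A+[0,0,94]),("bowtip",o+78*d-12*y)):print(n,P.round(1),proj("wrist",P,s).round(1))
hi=proj("wrist",o-4*y+[0,0,7],s).astype(int);m=(g[hi[1]-35:hi[1]+35,hi[0]-35:hi[0]+35]<40).astype(np.uint8)
n,l,st,c=cv2.connectedComponentsWithStats(m);i=1+np.argmax(st[1:,4]);print(st[i],c[i]+hi-35)
h=proj("wrist",A+[0,0,94],s).astype(int)
for v in range(h[1]-20,h[1]+21,4):print(v,g[v,h[0]-24:h[0]+25:2].tolist())
for k in(20,25,28,32,36):
    q=proj("wrist",o+(54+k)*d,s).astype(int);print(k,q,g[q[1],q[0]-40:q[0]+16:2].tolist())
E
```

```text
time_s: 26.55
eef_pos: [457.0, -50.3, 72.2]
ee_rot: [0.0, 0.88, 0.476, 0.0]
force: [0.1, 0.1, -0.1]
grip_width: 0.583
grip_force: 0.0
tcp [457.  -50.3  72.2] force tool [0.1 0.1 0.1]
[298  77  21  34 322] [ 86.98   9.36 -21.81]
[318  83  17  41 505] [ 83.74  15.96 -21.81]
time_s: 27.4
eef_pos: [457.5, -50.4, 166.5]
ee_rot: [0.001, 0.88, 0.476, 0.001]
force: [-0.2, -0.4, -0.2]
grip_width: 0.587
grip_force: 0.0
tip [507.8  19.   72. ] [286.9  99.1]
block [456.8 -51.6  79. ] [281.3 218.4]
top [489.7  -8.6  94. ] [287.4 150.8]
bowtip [492.8  18.1  72. ] [270.  112.4]
[   0    0   70   51 1851] [278.15451108 207.47757969]
130 [73, 73, 64, 111, 140, 134, 105, 67, 48, 104, 153, 141, 84, 78, 50, 62, 75, 77, 68, 61, 98, 85, 80, 80, 82]
134 [131, 53, 60, 60, 121, 150, 127, 60, 62, 94, 76, 65, 64, 78, 72, 88, 51, 59, 73, 74, 67, 81, 81, 80, 80]
138 [72, 53, 64, 126, 156, 146, 108, 60, 77, 82, 85, 86, 87, 85, 80, 78, 64, 57, 47, 69, 67, 60, 108, 130, 136]
142 [51, 59, 116, 153, 133, 58, 71, 82, 91, 100, 99, 86, 93, 97, 99, 92, 87, 78, 58, 61, 64, 64, 85, 77, 84]
146 [77, 70, 137, 151, 100, 61, 8
[... 762 characters left out ...]
41, 142, 142, 112, 56, 76, 133, 151, 123, 88, 61, 63, 69, 75, 69, 93, 138, 153, 116, 67, 75, 94, 179, 119, 79, 81]
25 [286 110] [143, 144, 138, 76, 84, 87, 118, 109, 117, 131, 109, 65, 65, 74, 75, 74, 94, 106, 137, 154, 117, 65, 72, 80, 79, 126, 133, 65]
28 [286 106] [89, 86, 124, 139, 143, 141, 141, 141, 140, 140, 140, 141, 144, 107, 60, 76, 48, 78, 139, 154, 110, 50, 61, 81, 102, 124, 147, 151]
32 [286 100] [111, 138, 143, 143, 143, 143, 143, 142, 142, 144, 142, 102, 83, 141, 141, 142, 144, 138, 118, 115, 88, 91, 154, 156, 155, 156, 157, 137]
36 [286  94] [104, 86, 95, 105, 125, 141, 144, 141, 89, 79, 132, 144, 144, 142, 143, 143, 143, 142, 150, 116, 125, 156, 155, 155, 155, 156, 156, 156]
```

```bash
python3 -c "
from rig import *
print(finish_job())"
```

```text
the job is handed in; nothing more can be done
None
```

I handed the job in at about 27 s: the wheel lies flat on the drum, and the clip's straight leg is through the cross-hole with its plate hard against the shank. I pressed to about 14 N on the plate and 12 N on the wheel. The last wrist-camera pixel readings put the clip home, though I couldn't measure the bowed leg's angle directly.

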